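# Swing the rim gauge in and lock it with its index plunger

## Task

The rim gauge beside the banding wheel is parked out of the way. Pull up its red spring knob to draw the index pin from the park hole, swing the gauge arm round towards the bowl, and let the pin spring fully home into the hole of the brass stop shoe, so that the arm is locked at its working position. Feel for the hole gently, without forcing the arm against the pin, and leave the bowl undisturbed on its wheel.

Things in the scene. Friction and masses are not known exactly. Their poses are not given: they have to be found in the camera images.
- gauge_stand: Fixed stand: green cast foot (144 mm across) carrying a flat steel index quadrant (75 to 122 mm from the pivot, top face 80 mm above the table). Origin: on the table, on the gauge arm's vertical pivot axis ; z up; x points from the pivot to the park hole. It has two holes, 10.4 mm wide, both 100 mm from the pivot: park hole (brass ring) and working hole; elsewhere it is smooth and the pin can ride on it.
- gauge_arm (a joint): Swing of the arm, rad: 0 parked, grows counter-clockwise seen from above, to the bowl; stop at 1.35. Aluminium bar 20 mm wide, top 98 mm over the table, 155 mm long, with a thin rod (top at 149 mm) and pointer. Stays where left; takes 1 to 5 N at the knob. The working hole, in a brass shoe (34 mm, flush in a dark arc slot) that is clamped anew each time, lies somewhere at 0.93 to 1.17: find it by eye or feel.
- index_knob (a joint): Lift of the red pull knob with its pin, m: 0 fully home in a hole; 0.0065 to 0.007 when the pin's nose rides on the plate's face; hard stop at 0.012. A spring draws it down with 4.5 N at 0 and 10 N at 0.012, so it drops by itself when it is free to. The pin must be lifted more than 0.007 to leave a hole.
- knob_grip (a point): Centre of the red grooved upright cylindrical pull knob on the arm (diameter 26 mm, height 24 mm, centre 128 mm above the table when home), 100 mm from the pivot. The plunger body (diameter 17 mm) begins about 15 mm below this point and the arm (20 mm wide) 30 mm below: both narrower than the knob. The knob moves with the arm and does not turn in it.
- index_pin: Steel index pin under the knob, diameter 8 mm, nose domed by 1.5 mm. Origin: tip of the nose, 55 mm below the knob's centre. It goes 7 mm into a hole and slips in only when within about 1 to 2 mm of the hole's centre. It bends if pressed with more than 30 N, for instance sideways against a hole's wall.
- bowl: Clay-coloured thrown bowl, loose, on a green banding wheel with aluminium head (diameter 164 mm, top 55 mm above the table; centre 240 mm from the pivot, at the arm's 1.05 rad). Rim diameter 124 mm, height 45 mm, rim 100 mm above the table. Origin: centre of its underside; z up.
Mind the look-alikes: they are no part of the job. There is more than one size of the bowl; the job needs the largest.

How it is judged:
On the way, in this order (a step that is already met when the one before it is completed fails the run):
1. the knob is pulled up and the arm has left its park position (value of joint index_knob above 0.006 m and value of joint gauge_arm above 0.1 rad), for 0.05 s.
2. the pin has sprung home in the hole of the brass stop shoe (value of joint index_knob below 0.0015 m and value of joint gauge_arm above 0.88 rad), for 0.1 s.
At the end, for the whole second after the job is handed in: The pin is fully home (knob lift under 1.5 mm) in the hole of the brass stop shoe (arm between 0.88 and 1.22 rad) with the arm at rest, and the bowl stands upright on the wheel within 8 mm of where it stood (all of step 2 and value of joint gauge_arm below 1.22 rad and velocity of joint gauge_arm between -0.02 and 0.02 rad/s and distance of bowl from where it was at the start of the episode below 0.008 m and angle between bowl's own z axis and vertical below 0.1 rad); the robot touches nothing.
It fails at once if the pin was forced: more than 30 N between it and a hole or the plate (contact force between index_pin and anything else above 30 N).
It fails at once if the bowl was pushed or tipped (distance of bowl from where it was at the start of the episode above 0.015 m or angle between bowl's own z axis and vertical above 0.25 rad).
It also fails if it takes over 42 s, if anything falls off the work surface, if the arm or the gripper's body presses on something with over 40 N, if the wrist force passes 120 N, or if a joint passes its speed limit or range.

## Robot

A 6-joint arm with a two-finger parallel gripper is mounted at the origin on a cart in front of the work surface, level with it; the furniture and walls round the work are solid. World frame = base frame: x ahead of the robot, y to its left, z up, the work surface at z = 0. Lengths are in m, angles in rad, forces in N, time in s.
With the tool pointing down it reaches from about 0.3 to 0.775 m from the base axis. Payload 14.6 kg.
Tool frame: the origin (TCP) lies between the finger pads; the fingertips stand 22 mm ahead of it and the grasp point (between the pads) lies 3 mm ahead of it; z points along the fingers, x is the direction in which the jaws open and shut, and the axes are right-handed (so a half turn about z gives the same grasp; the last joint's range is limited). The gripper opens to 85 mm and grips with 20 to 120 N. Pads are 22 mm wide; open, the fingers measure 114 mm over their backs; the gripper's body (76 mm by 85 mm) begins 54 mm behind the grasp point. The pads swing forward as they close: fully open they stand 13 mm farther back than shut.
Start: joints at [-1.203, 0.3, 1.521, -0, 1.321, -0.067], TCP at [0.232, -0.499, 0.253] pointing down, gripper open.
Joint ranges: [-3.03, 3.03], [-0.79, 2.21], [0.23, 2.52], [-1.04, 4.18], [0, 3.07], [-2.55, 2.55]. Speed limits (rad/s): [2.22, 2.22, 2.57, 3.14, 3.14, 3.14].

## Interface

Orientations are given as [roll, pitch, yaw] about the fixed x, y, z axes, in that order (R = Rz(yaw) Ry(pitch) Rx(roll)).
In Python, from rig import manip, set_gripper, solver, sensors, capture, job gives the robot as it stands. Calls block until the motion is done:
- manip.reach(position, orientation): joint-space move of the TCP to a pose.
- manip.movel(position, rotation=None, speed=0.15, force_limit=None): straight line of the TCP; rotation=None keeps the orientation; speed is the mean speed in m/s. With force_limit (N) it stops when the force on the tool has changed by that much, and returns True; else False.
- manip.goto_joints(angles): joint-space move.
- set_gripper(opening): finger opening in m; the grip force is fixed at half the most; returns when the fingers have stopped.
- manip.hold(seconds).
- solver.ik(position, orientation): joint angles nearest the present ones, or None.
- sensors.read_state(): the state.
- capture(name): name is "side" or "top"; returns a dict with "img" (384x512x3 uint8, red, green, blue), "range_z" (384x512 float32, m along the optical axis (not along the pixel's ray), 0 where there is no reading), "fx", "fy", "cx", "cy" (pixels), "dist_coeffs" ([k1, k2, p1, p2, k3] as OpenCV has them; the pictures are not rectified), "R" (3x3) and "t" (3): a world point X has camera coordinates R X + t. Camera axes: x right, y down, z forward; pixel columns grow to the right and rows downward; lengths in m; the calibration is good to about 2 mm. A picture is of the moment at which its call begins.
A pose or a line that the arm cannot do raises manip.MotionError and nothing moves.
- job.job_done(): hands the job in, once; it reports no verdict.
The state is a dict: "time_s": time; "joint_pos": joint angles; "qd": joint speeds; "effort": joint torques, N m; "tcp_pos": TCP position; "eef_rot": TCP orientation; "force": force on the tool from outside, world axes, zero at the start; "moment": the same for the moment, N m; "width": finger opening in m.
Only numpy, scipy, OpenCV 4.12 (cv2) and the standard library are available. Lean on these libraries where they do the work, as an engineer would, in place of code of your own. Each camera call takes 0.05 s, during which the arm holds its last target.

## Working session

There is one attempt and no reset: what is moved stays moved. The work goes in short steps, each a Python script; the robot and the scene stay as the last script left them, time stands still between calls to the robot, and variables do not carry over. Pictures are saved under pics/ and viewed, and the job is handed in when it is done.

```bash
ls; mkdir -p pics; python3 - <<'E'
from rig import capture,sensors
import cv2,pickle
s=sensors.read_state();print({k:s[k] for k in('time_s','tcp_pos','eef_rot','force','width')})
for n in('top','side'):
    c=capture(n);pickle.dump(c,open(f'pics/{n}0.pkl','wb'));cv2.imwrite(f'pics/{n}0.png',cv2.resize(c['img'][:,:,::-1],(768,576)))
    print(n,c['fx'],c['R'],c['t'],c['dist_coeffs'])
E
```

```text
pics
{'time_s': 0.0, 'tcp_pos': array([ 0.23158593, -0.49861652,  0.25270512]), 'eef_rot': array([-3.14154323e+00,  1.22145767e-03, -1.13600828e+00]), 'force': array([0.18835673, 0.00638999, 0.49422603]), 'width': 0.08547110704685079}
top 398.4417250454719 [[ 0.01768208 -0.99983981 -0.00277392]
 [-0.98453058 -0.01692751 -0.1743932 ]
 [ 0.17431831  0.00581464 -0.98467219]] [0.09227131 0.58480942 0.88930263] [-0.00143399  0.          0.          0.          0.        ]
side 370.0613869740325 [[-9.93650054e-01 -1.12513410e-01 -5.50387329e-04]
 [-7.10271597e-02  6.31047514e-01 -7.72485713e-01]
 [ 8.72623220e-02 -7.67541378e-01 -6.35031905e-01]] [0.57037791 0.05768671 0.94393186] [-0.03911226  0.          0.          0.          0.        ]
```

View pics/top0.png

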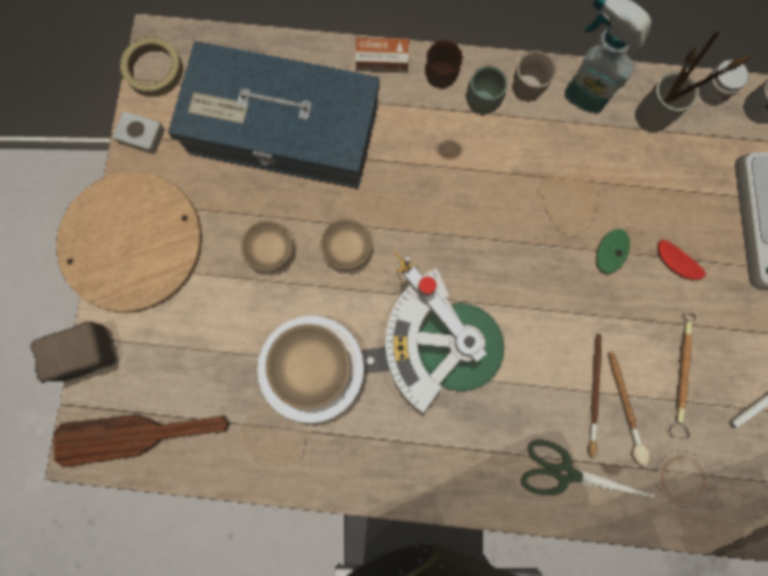

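View pics/side0.png

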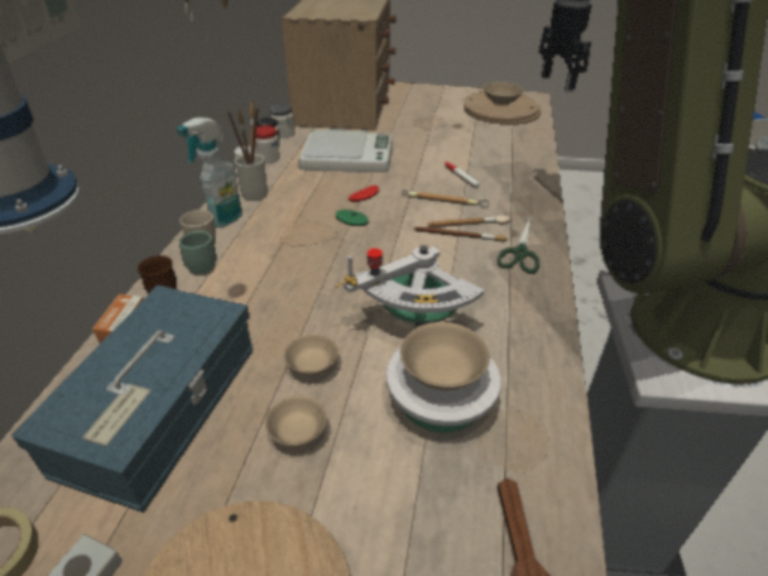

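The top view shows the red knob at about (427,286), the arm hub at (470,342), the brass shoe at (401,347) with the working hole, and the bowl at (310,367), all in 768 px scale. Next I measure these points.

```bash
cat > h.py <<'E'
import numpy as np,cv2
def K(c): return np.array([[c['fx'],0,c['cx']],[0,c['fy'],c['cy']],[0,0,1.]])
def ray(c,u,v):
    p=cv2.undistortPoints(np.array([[[u,v]]],float),K(c),np.array(c['dist_coeffs'],float))[0,0]
    R=np.array(c['R']);return -R.T@c['t'],R.T@np.array([p[0],p[1],1])
def onz(c,u,v,z):
    o,d=ray(c,u,v);return o+d*(z-o[2])/d[2]
def rng(c,u,v):
    o,d=ray(c,u,v);return o+d*c['range_z'][int(round(v)),int(round(u))]
def proj(c,P):
    return cv2.projectPoints(np.array(P,float).reshape(-1,1,3),cv2.Rodrigues(np.array(c['R']))[0],np.array(c['t'],float),K(c),np.array(c['dist_coeffs'],float))[0][:,0]
def two(c1,p1,c2,p2):
    o1,d1=ray(c1,*p1);o2,d2=ray(c2,*p2)
    s=np.linalg.lstsq(np.c_[d1,-d2],o2-o1,rcond=None)[0]
    a=o1+s[0]*d1;b=o2+s[1]*d2;return (a+b)/2,np.linalg.norm(a-b)
def mask(c,kind):
    hsv=cv2.cvtColor(c['img'],cv2.COLOR_RGB2HSV);h,s,v=[hsv[...,i].astype(int) for i in range(3)]
    if kind=='red': return (((h<6)|(h>174))&(s>180)&(v>90))
    if kind=='brass': return ((h>15)&(h<30)&(s>140)&(v>110))
def blobs(m,mn=8):
    n,l,st,ce=cv2.connectedComponentsWithStats(m.astype(np.uint8));return [(int(st[i,4]),st[i,:4].tolist(),ce[i].round(2).tolist()) for i in range(1,n) if st[i,4]>=mn]
E
python3 - <<'E'
import pickle
from h import *
for n in('top','side'):
    c=pickle.load(open(f'pics/{n}0.pkl','rb'))
    for k in('red','brass'):
        for b in blobs(mask(c,k)):
            u,v=b[2];print(n,k,b,onz(c,u,v,.128 if k=='red' else .08).round(4),rng(c,u,v).round(4))
    if n=='top': x,y,w,h=240,155,110,130
    else: x,y,w,h=210,150,130,100
    cv2.imwrite(f'pics/{n}_z.png',cv2.resize(c['img'][y:y+h,x:x+w,::-1],None,fx=4.6 if n=='top' else 5.5,fy=4.6 if n=='top' else 5.5,interpolation=cv2.INTER_CUBIC))
E
```

```text
top red (353, [440, 161, 29, 25], [452.58, 173.89]) [ 0.6129 -0.3372  0.128 ] [ 0.6403 -0.3987  0.0078]
top red (57, [281, 186, 8, 9], [284.56, 189.82]) [0.5713 0.0288 0.128 ] [0.5688 0.0299 0.142 ]
top brass (12, [266, 175, 5, 6], [268.17, 178.17]) [0.6065 0.0627 0.08  ] [0.6003 0.0638 0.1096]
side red (77, [234, 125, 17, 8], [242.58, 128.91]) [ 0.6122 -0.1748  0.128 ] [ 0.6413 -0.3929  0.0065]
side red (44, [246, 166, 8, 7], [249.41, 168.75]) [0.5709 0.0189 0.128 ] [0.5692 0.0342 0.1388]
side brass (17, [231, 185, 6, 5], [233.71, 186.65]) [0.6087 0.0321 0.08  ] [0.6031 0.0659 0.1065]
side brass (10, [278, 198, 6, 3], [280.9, 199.4]) [0.4896 0.0687 0.08  ] [0.4896 0.0659 0.0777]
side brass (9, [285, 198, 5, 3], [286.56, 199.33]) [0.4762 0.067  0.08  ] [0.4762 0.0686 0.0814]
```

View pics/top_z.png

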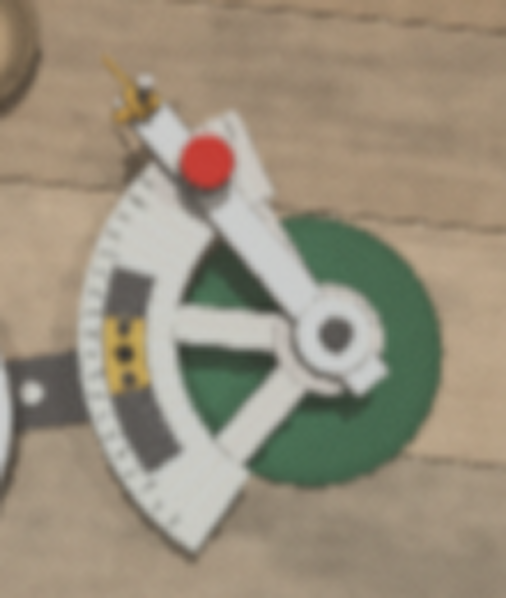

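View pics/side_z.png

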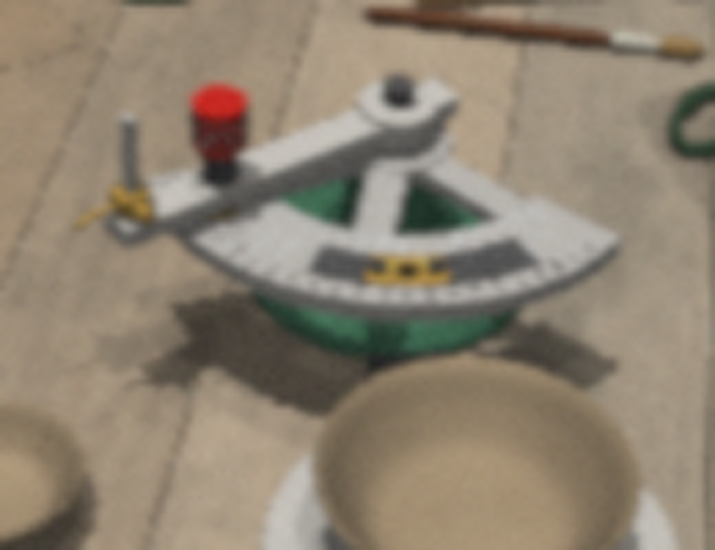

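The zooms show the shoe as brass with three dark spots. The middle one, near top zoom (125,353), is the hole, and the hub centre is near (335,336). I'll compute both with the 100 mm radius as a check.

```bash
python3 - <<'E'
import pickle
from h import *
t=pickle.load(open('pics/top0.pkl','rb'));s=pickle.load(open('pics/side0.pkl','rb'))
f=lambda x,y,x0,y0,k:(x0+(x+.5)/k-.5,y0+(y+.5)/k-.5)
hole=f(125,353,240,155,4.6);hub=f(335,336,240,155,4.6);kn=(284.56,189.82)
shole=f(407,269,210,150,5.5);shub=f(399,82,210,150,5.5);skn=f(219,101,210,150,5.5)
H=onz(t,*hole,.08);Kt=onz(t,*kn,.140)
print('hole',H,'two',two(t,hole,s,shole),'side',onz(s,*shole,.08))
print('hubrange',rng(t,*hub),rng(s,*shub),two(t,hub,s,shub))
print('knob',Kt,'two',two(t,kn,s,skn),'side',onz(s,*skn,.14))
for z in(.105,.11,.115,.12):
    P=onz(t,*hub,z);a=np.arctan2(*(Kt-P)[[1,0]]);b=np.arctan2(*(H-P)[[1,0]])
    print(z,P.round(4),np.linalg.norm((Kt-P)[:2]),np.linalg.norm((H-P)[:2]),a,b,b-a, onz(s,*shub,z).round(4))
E
```

```text
hole [0.48444065 0.06457315 0.08      ] two (array([0.48391066, 0.06461273, 0.0800547 ]), np.float64(0.0010517560117830917)) side [0.48338737 0.06463023 0.08      ]
hubrange [ 0.49178307 -0.03312593  0.11266042] [ 0.49288448 -0.03572001  0.10939866] (array([ 0.4924034 , -0.03342473,  0.11089514]), np.float64(0.0009423717842790213))
knob [0.56917285 0.02972947 0.14      ] two (array([0.56962783, 0.02955316, 0.13782578]), np.float64(0.0001291616201637975)) side [0.5693446  0.03263854 0.14      ]
0.105 [ 0.4924 -0.0343  0.105 ] 0.09993469204280774 0.0991730434028658 0.6951381105425194 1.6514077276538537 0.9562696171113343 [ 0.4929 -0.0422  0.105 ]
0.11 [ 0.492  -0.0335  0.11  ] 0.09977922969199064 0.09839045476437779 0.6866554407406075 1.6477686646390874 0.96111322389848 [ 0.4929 -0.0348  0.11  ]
0.115 [ 0.4916 -0.0328  0.115 ] 0.09963096912841038 0.09760918997204351 0.6781469110750772 1.64407129782208 0.9659243867470028 [ 0.4928 -0.0275  0.115 ]
0.12 [ 0.4912 -0.032   0.12  ] 0.0994899425485237 0.09682928107013355 0.6696136405378766 1.6403143182650852 0.9707006777272086 [ 0.4928 -0.0201  0.12  ]
```

Everything checks out: hole height is 0.0800 m by triangulation, both radii are about 0.099–0.100 m, and the pivot is about (0.4928, -0.0347). The hole lies at about 0.958 rad, inside the stated range. I'll put the jaws tangential to stay clear of the rod, and approach.

```bash
cat >> h.py <<'E'
P=np.array([.4928,-.0347]);A0=float(np.arctan2(.0296+.0347,.5694-.4928));TH=.958
def pos(th,z,r=.1,off=0.):
    a=A0+th;p=P+r*np.array([np.cos(a),np.sin(a)])+off*np.array([-np.sin(a),np.cos(a)]);return [*p,z]
def rot(th): return [np.pi,0,A0+th-np.pi/2]
def loc(f,th):  # (radial,tangential,z)
    a=A0+th;e=np.array([[np.cos(a),np.sin(a),0],[-np.sin(a),np.cos(a),0],[0,0,1]]);return (e@np.array(f)).round(2)
E
python3 - <<'E'
from rig import *
from h import *
print(A0,P,solver.ik(pos(0,.131),rot(0)),solver.ik(pos(TH,.131),rot(TH)))
manip.reach(pos(0,.19),rot(0))
c=capture('side');cv2.imwrite('pics/s1.png',cv2.resize(c['img'][60:260,150:350,::-1],None,fx=3,fy=3))
s=sensors.read_state();print(s['time_s'],s['tcp_pos'],s['force'])
c=capture('top');cv2.imwrite('pics/t1.png',cv2.resize(c['img'][100:300,180:380,::-1],None,fx=3,fy=3))
E
```

```text
0.6983229491025648 [ 0.4928 -0.0347] [-1.23096337e-02  4.71115824e-01  1.58621307e+00 -4.44089210e-16
  1.08426376e+00  8.60163744e-01] [ 5.83162643e-02  3.09299797e-01  1.81901400e+00 -4.44089210e-16
  1.01327885e+00 -2.72103580e-02]
2.4 [0.56946075 0.02880251 0.19011126] [ 0.69621563 -1.45900369 -0.26753402]
```

View pics/s1.png

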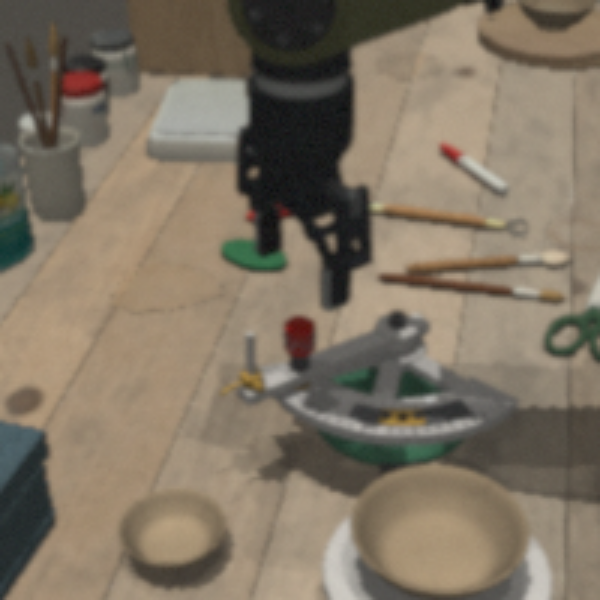

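The side view shows the open gripper above the red knob (300,335), with one finger on each side of the arm line. Next I descend, close partly and feel both sides of the knob.

```bash
python3 - <<'E'
from rig import *
from h import *
print(manip.movel(pos(0,.131),rot(0),speed=.06,force_limit=6))
set_gripper(.034)
s=sensors.read_state();print(s['time_s'],s['width'],s['tcp_pos'],loc(s['force'],0))
r=[]
for d in(.007,-.007):
    f0=loc(sensors.read_state()['force'],0)
    h=manip.movel(pos(0,.131,off=d),rot(0),speed=.012,force_limit=2.5)
    s=sensors.read_state();o=loc(s['tcp_pos']-np.array(pos(0,.131)),0);r.append(o[1]); o=(np.array(s['tcp_pos'])-np.array(pos(0,.131)))
    a=A0;print(h,s['time_s'],'tan',-np.sin(a)*o[0]+np.cos(a)*o[1],'rad',np.cos(a)*o[0]+np.sin(a)*o[1],'f',loc(s['force'],0)-f0)
E
```

```text
False
4.1333 0.03429218495231972 [0.56937876 0.02960434 0.13101485] [ 0.57 -0.23 -0.4 ]
True 4.625 tan 0.005538972685052934 rad 4.672841675917687e-05 f [ 0.15 -2.46  1.6 ]
True 4.9333 tan 0.005173608707459705 rad -0.0003974233310138496 f [-1.23  3.22 -1.73]
```

```bash
python3 - <<'E'
from rig import *
from h import *
def tan(s):
    o=(np.array(s['tcp_pos'])-np.array(pos(0,.131)));return -np.sin(A0)*o[0]+np.cos(A0)*o[1]
manip.movel(pos(0,.131,off=.001),rot(0),speed=.03);manip.hold(.1)
print(loc(sensors.read_state()['force'],0))
for d in(-.007,.007):
    h=manip.movel(pos(0,.131,off=d),rot(0),speed=.012,force_limit=2.5)
    s=sensors.read_state();print(h,s['time_s'],tan(s),s['width'],loc(s['force'],0))
    manip.movel(pos(0,.131,off=.001),rot(0),speed=.03);manip.hold(.1)
E
```

```text
[-0.85  0.55 -0.34]
True 5.8917 -0.00556017477486258 0.03426731211474135 [-0.25  0.45 -0.76]
True 6.7833 0.005500336486867364 0.03417039663438608 [ 0.72 -1.69  1.43]
```

Contacts at -5.56 and +5.50 mm mean the knob is centred at 0. I'll grip it, lift, and begin the swing.

```bash
python3 - <<'E'
from rig import *
from h import *
manip.movel(pos(0,.131),rot(0),speed=.03)
set_gripper(.0)
s=sensors.read_state();f0=s['force'];print(s['time_s'],s['width'],s['tcp_pos'],loc(f0,0))
print(manip.movel(pos(0,.1405),rot(0),speed=.02,force_limit=20))
s=sensors.read_state();print(s['time_s'],s['width'],s['tcp_pos'],loc(s['force']-f0,0))
for th in(.04,.08,.12):
    h=manip.movel(pos(th,.1405),rot(th),speed=.04,force_limit=20)
    s=sensors.read_state();print(th,h,s['time_s'],s['width'],loc(s['force']-f0,th))
    if h:break
c=capture('side');cv2.imwrite('pics/s2.png',cv2.resize(c['img'][110:260,190:350,::-1],None,fx=4,fy=4))
E
```

```text
7.675 0.024513648545562455 [0.56941247 0.02960406 0.13118351] [-1.65  0.44  2.46]
False
8.3 0.024713509490841463 [0.56924456 0.0296788  0.14019823] [  4.89  -1.39 -11.19]
0.04 False 8.55 0.024189035397020928 [  4.09  -0.62 -11.49]
0.08 False 8.8 0.024322016122728343 [  4.39  -0.11 -10.72]
0.12 False 9.05 0.024124944829622685 [  4.2    0.74 -11.07]
```

View pics/s2.png

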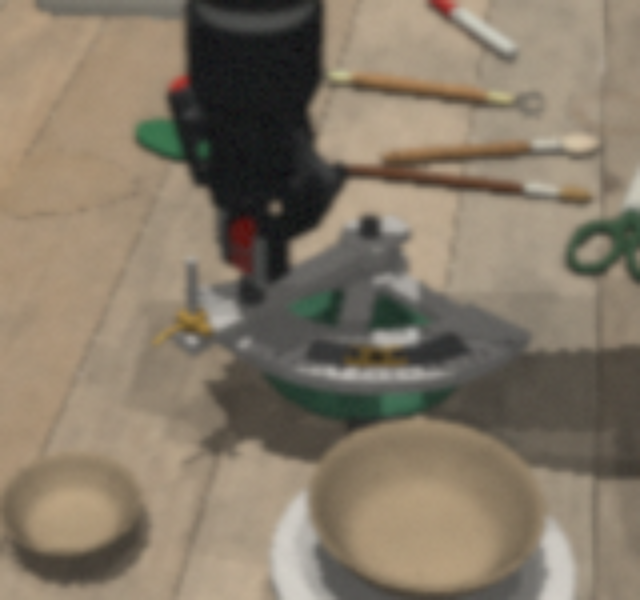

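The side view shows the knob held (240,240) with the arm clear of park, and forces are low. I'll continue to 0.90 rad.

```bash
python3 - <<'E'
from rig import *
from h import *
for th in np.arange(.2,.901,.1):
    h=manip.movel(pos(th,.1405),rot(th),speed=.05,force_limit=20)
    s=sensors.read_state();print(round(th,2),h,s['time_s'],s['width'],loc(s['force'],th))
    if h:break
manip.movel(pos(.9,.1383),rot(.9),speed=.02)
s=sensors.read_state();print(s['time_s'],s['tcp_pos'],loc(s['force'],.9))
c=capture('side');cv2.imwrite('pics/s3.png',cv2.resize(c['img'][110:260,190:350,::-1],None,fx=4,fy=4))
c=capture('top');cv2.imwrite('pics/t3.png',cv2.resize(c['img'][155:285,220:350,::-1],None,fx=4,fy=4))
E
```

```text
0.2 False 9.4083 0.02404548080749017 [ 1.45  0.89 -9.82]
0.3 False 9.7583 0.024611311571207502 [ 0.86 -0.9  -8.63]
0.4 False 10.1083 0.02432493624414586 [ 0.13 -0.88 -8.82]
0.5 False 10.4583 0.024390955772934056 [-0.38  0.31 -9.74]
0.6 False 10.8083 0.024690587734935744 [-1.13  0.07 -8.12]
0.7 False 11.1583 0.02441420231277931 [-1.85 -0.21 -8.56]
0.8 False 11.5083 0.02440943912518314 [-4.79  0.12 -8.92]
0.9 False 11.8583 0.024156738902240377 [-5.3   0.03 -9.44]
12.1167 [0.49060593 0.06499701 0.13841728] [-5.25  0.03 -8.27]
```

View pics/s3.png

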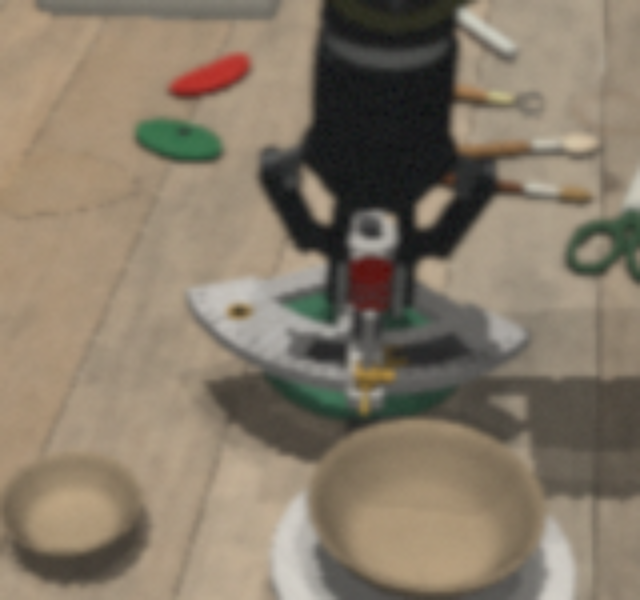

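The arm is at 0.90 rad, just short of the brass shoe at (395,357), and the bowl is untouched. I'll loosen the jaws to a cage so the pin rides on its spring, then nudge gently.

```bash
python3 - <<'E'
from rig import *
from h import *
set_gripper(.030)
s=sensors.read_state();print(s['time_s'],s['width'],loc(s['force'],.9))
th=.9
while th<1.06:
    th+=.01
    h=manip.movel(pos(th,.1360),rot(th),speed=.012,force_limit=8)
    s=sensors.read_state();print(round(th,3),h,round(s['time_s'],2),loc(s['force'],th))
    if h or (th>.93 and -loc(s['force'],th)[1]>8):break
c=capture('side');cv2.imwrite('pics/s4.png',cv2.resize(c['img'][110:260,190:350,::-1],None,fx=4,fy=4))
E
```

```text
12.45 0.030163090536369917 [-0.29  0.71 -0.32]
0.91 False 12.81 [ 0.58 -0.22 -1.01]
0.92 False 13.06 [-0.49 -2.4  -1.08]
0.93 False 13.31 [-0.13 -3.63 -0.24]
0.94 False 13.56 [-0.82 -2.57  0.4 ]
0.95 False 13.81 [ 1.    0.63 -0.24]
0.96 False 14.06 [ 0.94  0.71 -0.01]
0.97 False 14.31 [0.3  0.21 0.1 ]
0.98 False 14.56 [ 0.07 -0.36 -0.52]
0.99 False 14.81 [0.51 0.27 0.39]
1.0 False 15.06 [-0.76 -3.31 -0.37]
1.01 False 15.31 [-0.96 -7.81 -2.56]
1.02 False 15.56 [ -1.39 -13.03  -4.93]
```

View pics/s4.png

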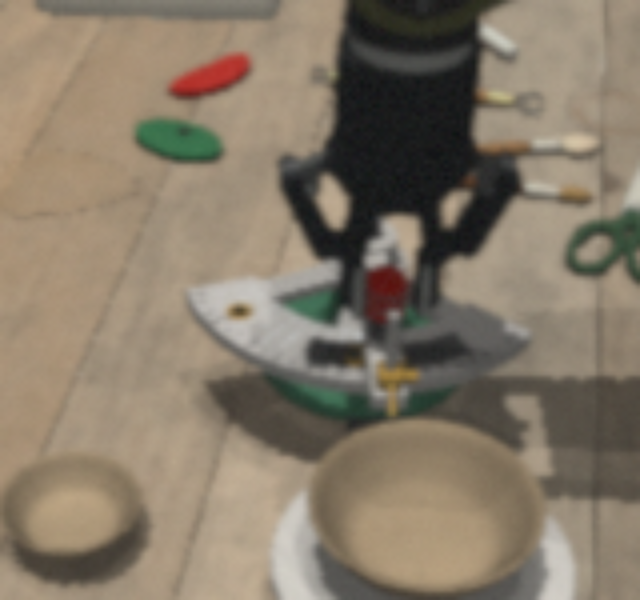

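Tangential resistance vanished at 0.95 rad and then rose to 13 N, as if the pin had dropped in. I'll ease off and check the knob's height.

```bash
python3 - <<'E'
from rig import *
from h import *
manip.movel(pos(.98,.1360),rot(.98),speed=.03)
set_gripper(.085)
s=sensors.read_state();print(s['time_s'],loc(s['force'],.98))
manip.movel(pos(.98,.22),rot(.98),speed=.1)
manip.movel([.44,-.16,.26],speed=.25)
import pickle
s=sensors.read_state();print(s['time_s'],s['force'])
for n in('top','side'):
    c=capture(n);pickle.dump(c,open(f'pics/{n}5.pkl','wb'))
    x,y,w,h=(220,155,130,130) if n=='top' else (190,110,160,150)
    cv2.imwrite(f'pics/{n}5.png',cv2.resize(c['img'][y:y+h,x:x+w,::-1],None,fx=4,fy=4))
    for b in blobs(mask(c,'red'),15):
        u,v=b[2];print(n,b,rng(c,u,v))
E
```

```text
16.475 [-0.12  0.23  0.27]
18.5417 [-0.05028764  0.07563331 -0.18603664]
top (352, [440, 161, 29, 25], [452.6, 173.9]) [ 0.63952286 -0.39703685  0.01105844]
side (77, [234, 125, 17, 9], [242.38, 129.04]) [ 0.64132762 -0.38779105  0.00883852]
side (43, [282, 177, 8, 7], [285.58, 180.05]) [0.48210321 0.07052665 0.13952977]
```

View pics/side5.png

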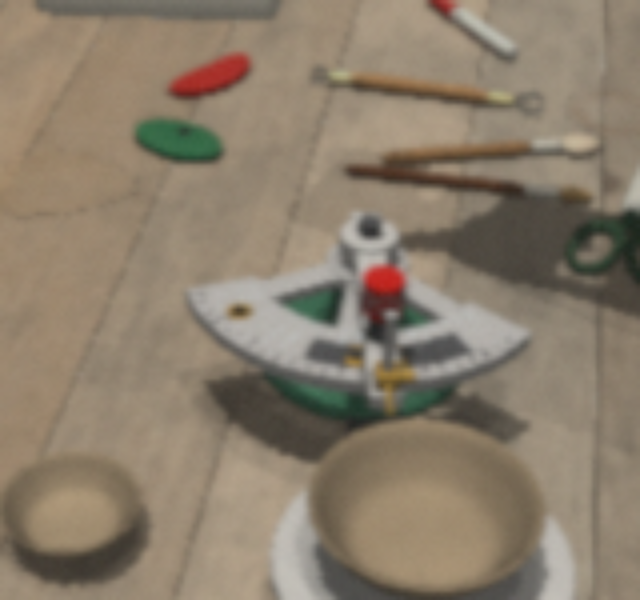

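View pics/top5.png

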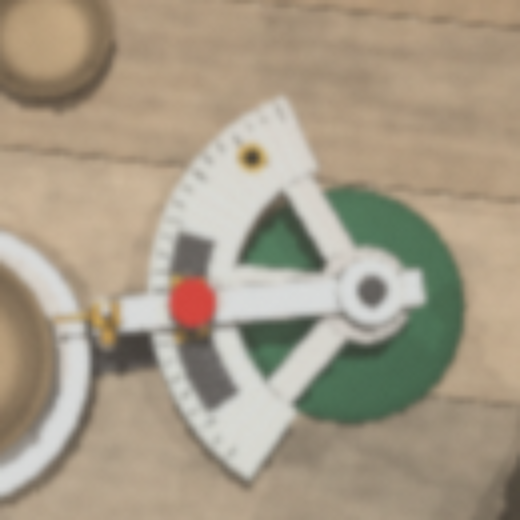

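The side view shows the red knob (384,290) low on its plunger body, and the top view shows it over the shoe at (192,303) between the two brass edges. I'll check the height in numbers, and the bowl before and after.

```bash
python3 - <<'E'
import pickle
from h import *
L=lambda n:pickle.load(open(f'pics/{n}.pkl','rb'))
def red(c):
    hsv=cv2.cvtColor(c['img'],cv2.COLOR_RGB2HSV);m=((hsv[...,0]<8)|(hsv[...,0]>172))&(hsv[...,1]>130)&(hsv[...,2]>70)
    return m
C={}
for i in(0,5):
    for n in('top','side'):
        c=L(f'{n}{i}');m=red(c);
        for b in blobs(m,15):
            if (abs(b[2][0]-(275 if n=='top' else 267))<25 and 160<b[2][1]<245):
                x,y,w,h=b[1];zs=sorted(rng(c,u,v)[2] for v in range(y,y+h) for u in range(x,x+w) if m[v,u])
                print(n,i,b,'z pct50,75,90',np.percentile(zs,[50,75,90]).round(4));C[n,i]=b[2]
t,s=L('top5'),L('side5')
for i in(0,5): print(i,two(L(f'top{i}'),C['top',i],L(f'side{i}'),C['side',i]))
k=onz(t,*C['top',5],.14);print('knob',k,'arm angle',np.arctan2(k[1]-P[1],k[0]-P[0])-A0,'r',np.hypot(*(k[:2]-P)))
# bowl diff
for n,(x,y,w,h) in dict(top=(165,205,85,80),side=(255,235,85,60)).items():
    a,b=[cv2.cvtColor(L(f'{n}{i}')['img'],cv2.COLOR_RGB2GRAY)[y:y+h,x:x+w].astype(np.float32) for i in(0,5)]
    print(n,'shift',cv2.phaseCorrelate(a,b),'meandiff',abs(a-b).mean())
E
```

```text
top 0 (94, [280, 185, 10, 11], [284.5, 189.89]) z pct50,75,90 [0.1395 0.1404 0.1413]
side 0 (73, [245, 165, 10, 10], [249.47, 169.14]) z pct50,75,90 [0.1382 0.1391 0.1397]
top 5 (104, [263, 225, 11, 12], [267.65, 230.37]) z pct50,75,90 [0.1392 0.1403 0.1407]
side 5 (66, [281, 176, 10, 11], [285.55, 180.44]) z pct50,75,90 [0.1387 0.1398 0.1402]
0 (array([0.56979149, 0.02941083, 0.1343445 ]), np.float64(0.0004708438995829591))
5 (array([0.48231977, 0.06473717, 0.13415924]), np.float64(0.0005443233978269876))
knob [0.48215265 0.06494156 0.14      ] arm angle 0.9789260030113432 r 0.1002088119753404
top shift ((-0.07257348808777664, -0.09276334869417724), 0.9193597772386339) meandiff 12.519265
side shift ((-0.05591541851927673, -0.059220374449122204), 0.9468090724945069) meandiff 3.402745
```

The knob top is at 0.140 m, the same as when it was home in the park hole; riding on the plate it would be 0.1465 m. The arm is at about 0.98 rad, the bowl hasn't moved, and the robot is clear. I'm handing in.

```bash
python3 - <<'E'
from rig import *
job.job_done();print(sensors.read_state()['time_s'])
E
```

```text
the job is handed in; nothing more can be done
the job is handed in; nothing more can be done
```

The gauge arm is swung round to the bowl, and my checks show the pin fully home in the brass shoe. I handed the job in just after 18.6 s on the robot's clock, and it reported no verdict.

I gripped the red knob, lifted it about 9 mm and swung the arm to 0.90 rad. There I opened the jaws to a loose cage so the pin rode on its own spring, and nudged the arm on until the pin dropped in. I then released the knob and moved the robot clear.

**Last checks before handing in:**
- **Pin:** the knob top is at 0.140 m, the same as when it was parked and home. Riding on the plate it would be about 0.1465 m.
- **Arm:** it stands at about 0.98 rad, with the knob 0.100 m from the pivot. My first estimate of the hole from the pictures was 0.958 rad, about 2 mm away at the knob, which is within calibration error plus the play in the hole.
- **Bowl:** its picture shifted by less than 0.1 pixel in both views, so it did not move.
- **Force:** the highest sideways force on the tool while feeling for the hole was 13 N. That is above the 8 N I had set for each nudge, because the force built up over several small steps. It is still under the 30 N limit, but I had no direct reading of the force on the pin.

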